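Purge the mini keg and snap its cap on

ROBOT

A 7-joint arm with a two-finger parallel gripper is mounted at the origin on the work surface. World frame = base frame: x ahead of the robot, y to its left, z up, the work surface at z = 0. Lengths are in m, angles in rad, forces in N, time in s.
With the tool pointing down it reaches from about 0.4 to 0.85 m from the base axis. Payload 4.4 kg.
Tool frame: the origin (TCP) lies between the finger pads; the fingertips stand ahead of it and the grasp point (between the pads) lies 8 mm behind it (r.tip_extent is the z of the fingertips in the tool frame, in m); z points along the fingers, y is the line along which they close (so a half turn about z gives the same grasp; the last joint's range is limited). The gripper opens to 94 mm and grips with 3 to 60 N. Pads are 16 mm wide; open, the fingers measure 119 mm over their backs; the gripper's body (75 mm by 177 mm) begins 78 mm behind the grasp point.
Start: joints at [1.182, 0.628, 0.038, 1.517, -0.027, 0.996, -0.02], TCP at [0.206, -0.616, 0.216] pointing down, gripper open.
Joint ranges: [-3.06, 3.06], [-0.37, 2.12], [-1.25, 1.32], [0.18, 2.47], [-1.1, 4.24], [0.23, 1.98], [-2.94, 2.94]. Speed limits (rad/s): [2.57, 2.57, 3.14, 3.14, 3.14, 3.14, 3.14].

INTERFACE

Orientations are given as a rotation vector (axis times angle).
In Python, from bench import r gives the robot as it stands.
- The arm moves only by the tool jog_arm, never from a script. Its arguments are lists of equal length, an entry for each row: "fingers": the finger opening in m, from 0 to 0.094; "linear": the shift along the tool's x, y, z in m, a list of three; "rotation": the turn, a rotation vector about the tool's x, y, z in units of 10 degrees (1.0 is 10 degrees), a list of three. A call has 1 to 8 rows; each row is the pose to reach, as a shift and turn from the pose commanded when the call began, along the tool's axes at that moment; what a row does not reach only later rows make up. A row lasts 1/8 s, in which the tool goes at most 62.5 mm and 10.7 degrees, less where a joint would pass 70% of its speed; a pose out of reach is approached as far as the arm can. A call with a gripper value outside its range is refused whole. The fingers move at their own pace and stop on an object; "squeeze" is the grip in N (left out, the last holds). Time passes only in rows, so rows that repeat a pose let the fingers close. It gives the time, the measured TCP pose, the force, the opening and the grip force at its end, in the units of the state.
- r.state(): the state, without advancing time (a new reading comes with each control period).
- r.grab_frame(name): name is "scene" or "side" or "wrist"; returns a dict with "frame" (400x640x3 uint8, red, green, blue), "depth" (400x640 float32, m along the optical axis (not along the pixel's ray), 0 where there is no reading), "fx", "fy", "cx", "cy" (pixels), "D" ([k1, k2, p1, p2, k3] as OpenCV has them; the pictures are not rectified), "camera_from_world" (4x4, takes a point from world to camera coordinates). Camera axes: x right, y down, z forward; pixel columns grow to the right and rows downward; lengths in m; the calibration is good to about 2 mm. A picture is of the moment at which its call begins.
- r.finish_job(): hands the job in; it is judged then, once.
Trained networks look in the newest picture that a camera, given by its name, has taken for a name from the list of things; names that differ only in an ending like _2 or _b are one class to them, and where a whole thing is asked for, a point or a joint stands for the part that bears it (a point fixed in the world has none). Each returns a list of dicts, best first, with "p" (0 to 1); they miss things now and then, are a little off and sometimes report something else, mostly with a low value. They report only what shows in the picture. A call takes as long as a camera call. They do not tell look-alikes from the thing itself.
- r.look_for(camera, query): "position" ([column, row] in pixels, amid what is visible of it).
- r.outline_of(camera, query): "pixels" (400x640 bool, what is visible of it) and "position" ([column, row] in pixels, amid what is visible of it).
- r.place_of(camera, query): "position" ([column, row] in pixels: a listed point, or the origin of a listed thing).
The state is a dict: "time_s": time; "qpos": joint angles; "qd": joint speeds; "joint_efforts": joint torques, N m; "ee_pos": TCP position; "tool_rot": TCP orientation; "ft_force": force on the tool from outside, world axes, zero at the start; "moment": the same for the moment, N m; "finger_gap": opening from 0.0 (shut) to 1.0 (fully open); "grasp_force": force on a finger pad.
Only numpy, scipy, OpenCV 4.12 (cv2) and the standard library are available. Lean on these libraries where they do the work, as an engineer would, in place of code of your own. Each camera call takes 0.05 s, during which the arm holds its last target. There are 200 camera calls.

TASK

Run the purge on the gas panel by pressing its three buttons fully down, one at a time: the biggest first, then the middle-sized one, then the smallest. Then take the white cap by its grip bar, set it over the stud on top of the steel mini keg and press it straight down until it clicks, and keep pressing past the click until it is fully home and the rubber ring under it is firmly squashed. Finish like that, with the gripper still on the cap and holding it pressed down; leave everything else on the bench where it is.

Things in the scene. Friction and masses are not known exactly. Their poses are not given: they have to be found in the camera images.
- panel: gas panel: flat grey box fixed to the bench, 110 x 200 x 30 mm, its origin at the centre of its underside. On it stand three steel push buttons in a row along its y axis, 60 mm apart (at y = -60, 0 and +60 mm), in black round housings 12 mm tall; which size of button stands in which place changes from run to run
- key_big (a joint): the biggest steel push button of the gas panel, 40 mm across: 0 is up, 0.006 m fully down (m). A spring returns it; fully down takes about 5 N
- key_big_top (a point): centre of the top face of the biggest button (moves down with it), about 52 mm above the bench when up
- key_mid (a joint): the middle-sized steel push button of the gas panel, 28 mm across: 0 is up, 0.006 m fully down (m). A spring returns it; fully down takes about 5 N
- key_mid_top (a point): centre of the top face of the middle-sized button (moves down with it), about 52 mm above the bench when up
- key_small (a joint): the smallest steel push button of the gas panel, 16 mm across: 0 is up, 0.006 m fully down (m). A spring returns it; fully down takes about 5 N
- key_small_top (a point): centre of the top face of the smallest button (moves down with it), about 52 mm above the bench when up
- cap: white plastic snap cap, mouth down on the bench, 60 g. Origin: centre of its underside, z up. Round skirt 49 mm across, 26 mm tall, flat top; on it an upright grip bar, 38 mm long (cap x), 14 mm thick (cap y), 24 mm tall: pinch it across its thickness, fingertips just above the flat top. Mouth 34 mm across (lip 3 mm high), bore 41 mm wide and 22 mm deep. Any yaw fits the stud
- keg: two-litre stainless mini keg, upright and fixed, 116 mm across, 172 mm to the top of its 64 mm wide neck; origin at the centre of its underside
- seat (a point): centre of the top of the free rubber ring (54 mm wide) on the keg's neck, 176 mm up; the cap's underside rests here. The stud above it is 24 mm wide, 19 mm tall, with four sprung balls standing out to 39 mm across at 8.5 mm. Pressed down, the lip meets the balls 13 mm up, the force peaks at about 10 N, drops (the click) about 8 mm up and draws the cap down; below 0 the ring is squashed
- gasket (a joint): how far the rubber ring under the cap is squashed (m): 0 free, 0.003 squashed to the stop. It starts to give at about 2 N and adds 3 N per mm (11 N at the stop); it springs back when not pressed
- tape_roll: cardboard tape roll, 96 mm across, 30 mm tall; a bystander, to be left alone
- washer: small black rubber washer, 34 mm across, 6 mm thick; a bystander, to be left alone
- screwdriver: screwdriver lying on the bench near the robot; a bystander, to be left alone
- can: bare aluminium drinks can, 66 mm across, 122 mm tall; a bystander, to be left alone
- growler: brown glass bottle, 110 mm across, 260 mm tall; a bystander, to be left alone
- fitting: brass hose fitting, 36 mm across, 45 mm tall; a bystander, to be left alone
- cup: white ceramic cup, 80 mm across, 90 mm tall; a bystander, to be left alone
Mind the look-alikes: they are no part of the job. Of the things shaped like the cap, the white one is meant.

How it is judged:
On the way, in this order (a step that is already met when the one before it is completed fails the run):
1. the biggest button is pressed down (4.5 mm or more) while the other two are up (value of joint key_big above 0.0045 m and value of joint each of key_mid, key_small below 0.002 m), for 0.1 s.
2. then the middle-sized button, alone (value of joint key_mid above 0.0045 m and value of joint each of key_big, key_small below 0.002 m), for 0.1 s.
3. then the smallest button, alone (value of joint key_small above 0.0045 m and value of joint each of key_big, key_mid below 0.002 m), for 0.1 s.
4. the cap has clicked onto the stud (z of cap in the frame of seat below 0.002 m and horizontal distance between cap and seat below 0.004 m and angle between the z axis of cap and the z axis of seat, either way round below 0.12 rad), for 0.1 s.
At the end, for the whole second after the job is handed in: the cap is on the stud past its catch (underside within 2 mm above the free ring or lower, within 4 mm of the axis, within 7 degrees of straight), the gripper is still on it (over 1 N) and presses it so that the ring is squashed by more than 1.5 mm; the buttons are up again (all of step 4 and value of joint gasket above 0.0015 m and contact force between the fingers and cap above 1 N and value of joint each of key_big, key_mid, key_small below 0.002 m); the arm keeps its last pose, push and grip.
It fails at once if two buttons are down at once (value of joint each of key_big, key_mid above 0.003 m or value of joint each of key_big, key_small above 0.003 m or value of joint each of key_mid, key_small above 0.003 m).
It fails at once if a bystander was moved by more than 3 cm (distance of any of tape_roll, washer, screwdriver, can, growler, fitting, cup from where it was at the start of the episode above 0.03 m).
It also fails if it takes over 53 s, if anything falls off the work surface, if the arm or the gripper's body presses on something with over 40 N, if the wrist force passes 120 N, or if a joint passes its speed limit or range.

## Working session

There is one attempt and no reset: what is moved stays moved. The work goes in short steps, Python scripts to look and compute and a tool call to move; the robot and the scene stay as the last step left them, time stands still between calls to the robot, and variables do not carry over. Pictures are saved under pics/ and viewed, at most 10 in all, crops included, and the job is handed in when it is done.

Besides the shell and the picture viewer there is one more tool, called after "Request:" as name(argument=value, ...) on one line, values as JSON. jog_arm: Moves the arm, as the interface text tells. Its arguments: {"type":"object","properties":{"fingers":{"type":"array"},"linear":{"type":"array"},"rotation":{"type":"array"},"squeeze":{"type":"number"}},"required":["fingers","linear","rotation"]}

```bash
mkdir -p pics; ls; cat > h.py <<'E'
from bench import r
import numpy as np, cv2
from scipy.spatial.transform import Rotation as R
def K(f): return np.array([[f['fx'],0,f['cx']],[0,f['fy'],f['cy']],[0,0,1]])
def world(f,px,d=None,z=None):
    u=cv2.undistortPoints(np.array([[px]],float),K(f),np.array(f['D'])).ravel()
    T=np.linalg.inv(f['camera_from_world']); ray=np.array([*u,1.])
    if z is not None:
        w=T[:3,:3]@ray; return T[:3,3]+w*(z-T[2,3])/w[2]
    if d is None:
        c,w_=int(round(px[0])),int(round(px[1])); p=f['depth'][w_-2:w_+3,c-2:c+3]; p=p[p>0]
        if p.size==0: return None
        d=np.median(p)
    return T[:3,:3]@(ray*d)+T[:3,3]
def save(f,n): cv2.imwrite('pics/'+n,f['frame'][:,:,::-1])
E
python3 - <<'E'
from h import *
np.set_printoptions(precision=3,suppress=True)
s=r.state();print(s,r.tip_extent)
for c in ['scene','side']:
    f=r.grab_frame(c);save(f,c+'0.png')
    print(c,'cam at',np.linalg.inv(f['camera_from_world'])[:3,3])
    for q in ['panel','key_big_top','key_mid_top','key_small_top','cap','keg','seat','tape_roll','washer','can','growler','fitting','cup','screwdriver']:
        for o in r.place_of(c,q)[:3]:
            print(q,round(o['p'],2),np.round(o['position']),world(f,o['position']))
E
```

```text
pics
{'time_s': 0.0, 'qpos': array([ 1.182,  0.629,  0.038,  1.518, -0.027,  0.996, -0.02 ]), 'qd': array([ 0.002, -0.   ,  0.001,  0.002,  0.   ,  0.001, -0.   ]), 'joint_efforts': array([  0.001, -54.974,   1.143, -18.664,  -0.052,   0.024,   0.   ]), 'ee_pos': array([ 0.206, -0.616,  0.216]), 'tool_rot': array([-3.099, -0.505,  0.   ]), 'ft_force': array([-0.272, -0.843,  0.444]), 'moment': array([-0.004, -0.008, -0.011]), 'grasp_force': 0.0, 'finger_gap': 0.9991549665192824} 0.011
scene cam at [ 1.414 -0.113  0.857]
panel 0.69 [428. 214.] [0.53  0.259 0.03 ]
key_big_top 0.61 [325. 267.] [ 0.733 -0.075  0.013]
key_big_top 0.43 [413. 206.] [0.515 0.212 0.052]
key_big_top 0.35 [360. 209.] [0.493 0.047 0.015]
key_mid_top 0.62 [450. 202.] [0.494 0.336 0.051]
key_small_top 0.57 [428. 206.] [0.511 0.26  0.045]
cap 0.72 [334. 204.] [ 0.476 -0.04   0.019]
cap 0.67 [361. 228.] [0.579 0.041 0.012]
cap 0.61 [304. 201.] [ 0.452 -0.14   0.012]
keg 0.91 [271. 227.] [ 0.607 -0.236  0.044]
keg 0.61 [483. 255.] [0.716 0.371 0.048]
seat 0.85 [267. 183.] [ 0.565 -0.243  0.181]
tape_roll 0.6 [373. 26
[... 706 characters left out ...]
6 0.272 0.047]
cap 0.73 [366. 245.] [ 0.408 -0.125  0.025]
cap 0.67 [294. 261.] [0.546 0.062 0.025]
cap 0.64 [321. 274.] [0.451 0.051 0.029]
keg 0.8 [354. 202.] [ 0.513 -0.2    0.088]
seat 0.56 [354. 171.] [ 0.542 -0.234  0.185]
tape_roll 0.71 [257. 237.] [0.714 0.056 0.001]
washer 0.51 [312. 240.] [ 0.565 -0.046  0.003]
can 0.76 [369. 163.] [ 0.603 -0.424  0.039]
growler 0.76 [411. 165.] [ 0.478 -0.513  0.037]
growler 0.23 [281. 213.] [ 0.715 -0.062  0.013]
fitting 0.59 [354. 169.] [ 0.544 -0.238  0.19 ]
fitting 0.39 [283. 213.] [ 0.71  -0.068  0.014]
cup 0.61 [184. 314.] [0.651 0.407 0.066]
screwdriver 0.64 [335. 299.] [0.374 0.081 0.01 ]
screwdriver 0.17 [284. 211.] [ 0.71  -0.072  0.019]
```

```bash
python3 - <<'E'
import cv2
a=cv2.imread('pics/scene0.png')[150:300,150:520];cv2.imwrite('pics/a.png',cv2.resize(a,(800,324),interpolation=cv2.INTER_CUBIC))
a=cv2.imread('pics/side0.png')[140:350,170:440];cv2.imwrite('pics/b.png',cv2.resize(a,(771,600),interpolation=cv2.INTER_CUBIC))
E
```

```text
(no output)
```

View pics/a.png

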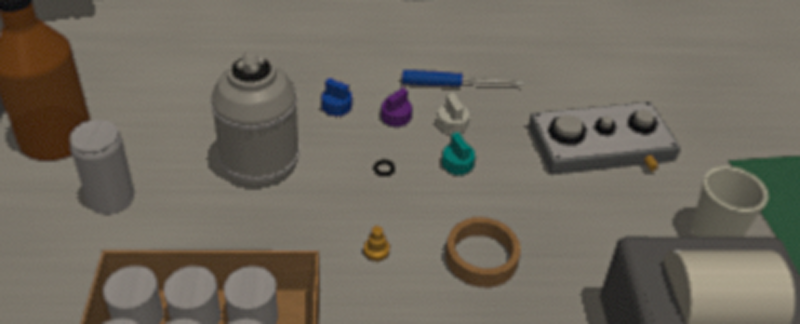

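View pics/b.png

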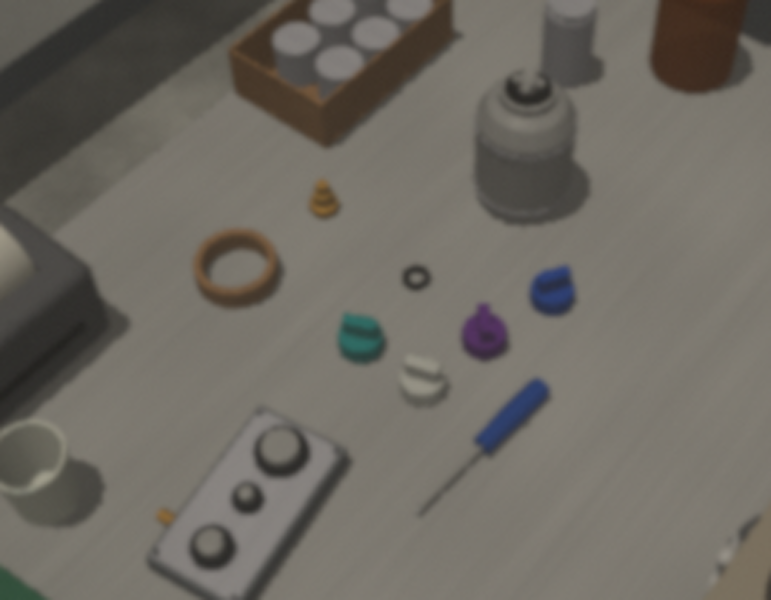

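The white cap is at scene px (359,203) and side px (321,274), next to the teal and purple look-alikes. The panel has big at y≈0.215, small in the middle and mid at y≈0.33. I'm moving off now, with looks from the wrist camera on the way.

Request:
jog_arm(fingers=[0,0,0,0,0,0,0,0], linear=[[0.04,-0.02,-0.04],[0.08,-0.06,-0.08],[0.12,-0.1,-0.12],[0.16,-0.14,-0.14],[0.2,-0.18,-0.14],[0.24,-0.22,-0.14],[0.27,-0.25,-0.14],[0.29,-0.28,-0.14]], rotation=[[0,0,0],[0,0,0],[0,0,0],[0,0,0],[0,0,0],[0,0,0],[0,0,0],[0,0,0]])

```text
time_s: 2.5
ee_pos: [0.3934, -0.257, 0.3568]
tool_rot: [3.1, 0.508, 0.001]
ft_force: [-0.3, 0.3, -0.5]
finger_gap: 0.186
grasp_force: 0.0
```

```bash
cat >> h.py <<'E'
np.set_printoptions(precision=4,suppress=True)
def look(n,qs):
    f=r.grab_frame('wrist');save(f,n)
    T=np.linalg.inv(f['camera_from_world']);print('cam',T[:3,3],'fwd',T[:3,2])
    s=r.state();print(s['time_s'],s['ee_pos'],s['tool_rot'],'q',s['qpos'])
    for q,z in qs.items():
        for o in r.place_of('wrist',q)[:4]:
            print(q,round(o['p'],2),np.round(o['position'],1),'depth',world(f,o['position']),'plane',world(f,o['position'],z=z))
def shift(t):
    s=r.state();M=R.from_rotvec(s['tool_rot']).as_matrix()
    print('axes x',M[:,0],'y',M[:,1],'shift',M.T@(np.array(t)-s['ee_pos']))
E
python3 - <<'E'
from h import *
look('w1.png',{'seat':.176,'keg':0,'cap':0})
shift([.5,.25,.3]);shift([.5,-.2,.36])
E
```

```text
cam [ 0.4566 -0.2349  0.525 ] fwd [-0.2198 -0.0747 -0.9727]
2.55 [ 0.3947 -0.252   0.3568] [-3.0957 -0.516  -0.0032] q [ 0.5704  0.219  -0.0744  1.7849  0.0136  1.1387 -0.7483]
seat 0.62 [354.6  55.2] depth [ 0.5466 -0.2465  0.195 ] plane [ 0.5518 -0.2472  0.176 ]
keg 0.77 [342.8  82. ] depth [ 0.5202 -0.2443  0.1723] plane [ 0.5513 -0.2488  0.    ]
cap 0.67 [262.4 130.8] depth [ 0.4271 -0.146   0.0472] plane [ 0.4242 -0.1372  0.    ]
cap 0.66 [215.2  97.7] depth [ 0.4536 -0.0551  0.0418] plane [ 0.4534 -0.0396  0.    ]
cap 0.64 [183.4  25.5] depth [0.5479 0.0301 0.0258] plane [0.5526 0.0438 0.    ]
cap 0.6 [172.4  75.7] depth [0.4656 0.0298 0.0259] plane [0.4661 0.0436 0.    ]
axes x [ 0.948   0.3182 -0.    ] y [ 0.3182 -0.948   0.0008] shift [ 0.2639 -0.4484  0.0564]
axes x [ 0.948   0.3182 -0.    ] y [ 0.3182 -0.948   0.0008] shift [ 0.1208 -0.0217 -0.0033]
```

Request:
jog_arm(fingers=[0,0,0,0,0,0,0,0], linear=[[0.03,-0.055,0.0],[0.06,-0.11,0.01],[0.09,-0.165,0.02],[0.12,-0.22,0.03],[0.15,-0.275,0.04],[0.18,-0.33,0.05],[0.22,-0.38,0.06],[0.25,-0.43,0.07]], rotation=[[0,0,0],[0,0,0],[0,0,0],[0,0,0],[0,0,0],[0,0,0],[0,0,0],[0,0,0]])

```text
time_s: 3.7
ee_pos: [0.4945, 0.2244, 0.2866]
tool_rot: [3.101, 0.498, 0.002]
ft_force: [0.9, 0.5, -1.2]
finger_gap: 0.003
grasp_force: 0.0
```

```bash
python3 - <<'E'
from h import *
look('w2.png',{'panel':0,'key_big_top':.052,'key_mid_top':.052,'key_small_top':.052,'cap':0})
shift([.51,.21,.08])
E
```

```text
cam [0.5578 0.2462 0.455 ] fwd [-0.2198 -0.0741 -0.9727]
3.75 [0.4936 0.2349 0.2853] [-3.092  -0.5129 -0.0022] q [-0.2551  0.4196 -0.3428  1.713   0.153   1.0318 -1.8907]
panel 0.85 [294.8 157. ] depth [0.5124 0.2667 0.0501] plane [0.5068 0.2692 0.    ]
key_big_top 0.97 [332. 168.] depth [0.5145 0.2106 0.0522] plane [0.5144 0.2106 0.052 ]
key_mid_top 0.65 [251.2 153.1] depth [0.4984 0.3278 0.0522] plane [0.4984 0.3278 0.052 ]
key_small_top 0.53 [288.8 158.4] depth [0.508  0.2742 0.0521] plane [0.508  0.2742 0.052 ]
cap 0.94 [435.  171.3] depth [0.5576 0.056  0.0308] plane [0.5576 0.0422 0.    ]
cap 0.79 [414.6 220.6] depth [0.4751 0.0578 0.0368] plane [0.4678 0.0412 0.    ]
cap 0.77 [493.6 271.3] depth [ 0.4311 -0.1152  0.0261] plane [ 0.4234 -0.1372 -0.    ]
cap 0.63 [453.3 237.4] depth [ 0.4652 -0.0233  0.0215] plane [ 0.4606 -0.0366  0.    ]
axes x [ 0.9494  0.314  -0.0005] y [ 0.314  -0.9494  0.0016] shift [0.0125 0.0164 0.207 ]
```

View pics/w2.png

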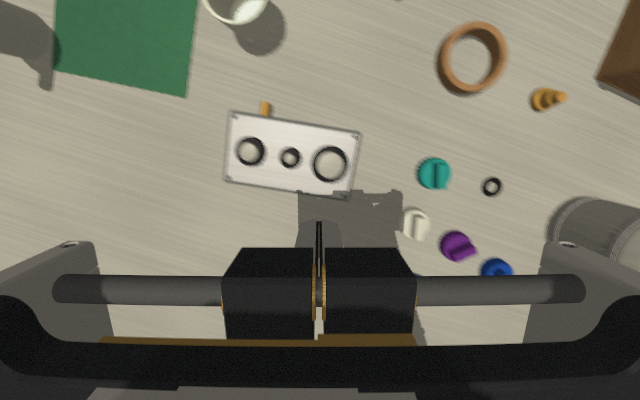

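The wrist picture shows mid at (251,153), small at (289,158), big at (332,168) and the white cap at (415,222). The depths give 52 mm, which matches. Pressing big.

Request:
jog_arm(fingers=[0,0,0,0,0,0,0,0], linear=[[0.017,0.017,0.05],[0.017,0.017,0.11],[0.017,0.017,0.17],[0.017,0.017,0.205],[0.017,0.017,0.215],[0.017,0.017,0.225],[0.017,0.017,0.23],[0.017,0.017,0.231]], rotation=[[0,0,0],[0,0,0],[0,0,0],[0,0,0],[0,0,0],[0,0,0],[0,0,0],[0,0,0]])

```text
time_s: 5.0
ee_pos: [0.5152, 0.2132, 0.0573]
tool_rot: [3.1, 0.503, 0.004]
ft_force: [0.3, -2.6, 4.9]
finger_gap: 0.006
grasp_force: 2.7
```

Request:
jog_arm(fingers=[0,0], linear=[[0,0,0.001],[0,0,0.001]], rotation=[[0,0,0],[0,0,0]])

```text
time_s: 5.25
ee_pos: [0.5151, 0.2132, 0.0572]
tool_rot: [3.1, 0.504, 0.004]
ft_force: [-0.6, -4.0, 11.4]
finger_gap: 0.007
grasp_force: 5.8
```

Request:
jog_arm(fingers=[0,0,0,0,0,0,0,0], linear=[[0,0,-0.025],[0.007,-0.04,-0.028],[0.0145,-0.08,-0.028],[0.022,-0.116,-0.028],[0.022,-0.116,-0.018],[0.022,-0.116,-0.009],[0.022,-0.116,-0.002],[0.022,-0.116,0]], rotation=[[0,0,0],[0,0,0],[0,0,0],[0,0,0],[0,0,0],[0,0,0],[0,0,0],[0,0,0]])

```text
time_s: 6.25
ee_pos: [0.4981, 0.3296, 0.0568]
tool_rot: [3.1, 0.502, -0.0]
ft_force: [-6.9, -3.3, 27.1]
finger_gap: 0.008
grasp_force: 14.1
```

Request:
jog_arm(fingers=[0,0], linear=[[0,0,0],[0,0,0]], rotation=[[0,0,0],[0,0,0]])

```text
time_s: 6.5
ee_pos: [0.4981, 0.3295, 0.0571]
tool_rot: [3.1, 0.502, 0.0]
ft_force: [-3.8, -1.9, 17.8]
finger_gap: 0.007
grasp_force: 9.1
```

Request:
jog_arm(fingers=[0,0,0,0,0,0,0,0], linear=[[0,0,-0.028],[-0.005,0.029,-0.028],[-0.01,0.057,-0.028],[-0.01,0.057,-0.024],[-0.01,0.057,-0.016],[-0.01,0.057,-0.008],[-0.01,0.057,-0.003],[-0.01,0.057,-0.001]], rotation=[[0,0,0],[0,0,0],[0,0,0],[0,0,0],[0,0,0],[0,0,0],[0,0,0],[0,0,0]])

```text
time_s: 7.5
ee_pos: [0.5061, 0.275, 0.0569]
tool_rot: [-3.1, -0.507, -0.0]
ft_force: [-4.1, -1.0, 21.2]
finger_gap: 0.002
grasp_force: 10.4
```

Request:
jog_arm(fingers=[0,0], linear=[[0,0,0],[0,0,0]], rotation=[[0,0,0],[0,0,0]])

```text
time_s: 7.75
ee_pos: [0.5061, 0.2749, 0.0572]
tool_rot: [-3.1, -0.507, -0.001]
ft_force: [-3.0, -0.3, 11.0]
finger_gap: 0.004
grasp_force: 5.6
```

Request:
jog_arm(fingers=[0,0,0.07,0.07,0.07,0.07,0.07,0.07], linear=[[0,0,-0.04],[-0.01,0.02,-0.09],[-0.03,0.06,-0.13],[-0.06,0.1,-0.15],[-0.09,0.15,-0.16],[-0.11,0.19,-0.16],[-0.112,0.211,-0.16],[-0.112,0.211,-0.16]], rotation=[[0,0,0],[0,0,0],[0,0,0],[0,0,0],[0,0,0],[0,0,0],[0,0,0],[0,0,0]])

```text
time_s: 8.75
ee_pos: [0.4673, 0.0368, 0.216]
tool_rot: [3.101, 0.5, -0.0]
ft_force: [-0.2, 0.2, 0.6]
finger_gap: 0.607
grasp_force: 0.0
```

```bash
python3 - <<'E'
from h import *
look('w3.png',{'cap':0})
f=r.grab_frame('wrist')
for o in r.outline_of('wrist','cap'):
    m=o['pixels'];print('mask',o['p'],o['position'],m.sum(),f['frame'][m].mean(0))
    D=f['depth']; ys,xs=np.nonzero(m&(D>0))
    P=np.array([world(f,(x,y),d=D[y,x]) for x,y in zip(xs,ys)])
    t=P[P[:,2]>.043]
    if len(t)<8: continue
    (c,wh,a)=cv2.minAreaRect((t[:,:2]*1000).astype(np.float32)); print('bar',len(t),c,wh,a,t.mean(0),P[:,2].max())
    b=P[(P[:,2]>.02)&(P[:,2]<.03)]
    if len(b)>8: print('skirt',cv2.minEnclosingCircle((b[:,:2]*1000).astype(np.float32)))
shift([.466,.043,.1])
E
```

```text
cam [0.5308 0.0586 0.3842] fwd [-0.2211 -0.0739 -0.9724]
8.8 [0.4672 0.0384 0.216 ] [-3.1005 -0.5037 -0.    ] q [ 0.0949  0.3868 -0.3205  1.9989  0.1689  0.781  -1.5726]
cap 0.75 [423.5 242.7] depth [ 0.4382 -0.1189  0.0422] plane [ 0.4268 -0.1408 -0.    ]
cap 0.66 [313.1 179. ] depth [0.4744 0.0466 0.0496] plane [0.466  0.0448 0.    ]
cap 0.58 [366.1 204.2] depth [ 0.4604 -0.0318  0.0264] plane [ 0.4553 -0.0384  0.    ]
cap 0.57 [336.1 116.5] depth [0.5525 0.0442 0.0499] plane [0.5558 0.042  0.    ]
mask 0.94 [427.8, 245.7] 845 [ 36.5763  70.7538 135.1266]
bar 103 (470.7804260253906, -58.54814910888672) (171.21542358398438, 13.274672508239746) 59.10824966430664 [ 0.4337 -0.1182  0.0536] 0.3071060503128993
skirt ((427.79931640625, -132.99102783203125), 25.498943328857422)
mask 0.92 [315.1, 181.8] 1078 [210.5853 207.2904 188.0334]
bar 341 (466.4910583496094, 46.29657745361328) (36.907779693603516, 13.529481887817383) 18.119659423828125 [0.4674 0.0469 0.0498] 0.05271264124221481
skirt ((466.8593444824219, 46.27687454223633), 24.290945053100586)
mask 0.76 [337.6, 113.1] 1244 [ 67.8883 173.0868 155.2926]
bar 413 (553.5486450195312, 46.599212646484375) (37.877952575683594, 14.125563621520996) 22.558773040771484 [0.5536 0.0468 0.0496] 0.05247646297464437
skirt ((553.6107788085938, 46.45345687866211), 25.10025405883789)
mask 0.71 [367.8, 206.9] 914 [66.0383 33.1433 74.9912]
bar 241 (450.3663635253906, -40.73137664794922) (13.414493560791016, 38.22105407714844) 42.46014404296875 [ 0.4533 -0.0411  0.0492] 0.05189398708765147
skirt ((450.3920593261719, -40.02450180053711), 24.95038414001465)
mask 0.42 [368.4, 6.1] 656 [106.3262  80.2012  52.8064]
axes x [0.9475 0.3196 0.0001] y [ 0.3196 -0.9475 -0.0008] shift [-0.     -0.0033  0.116 ]
```

View pics/w3.png

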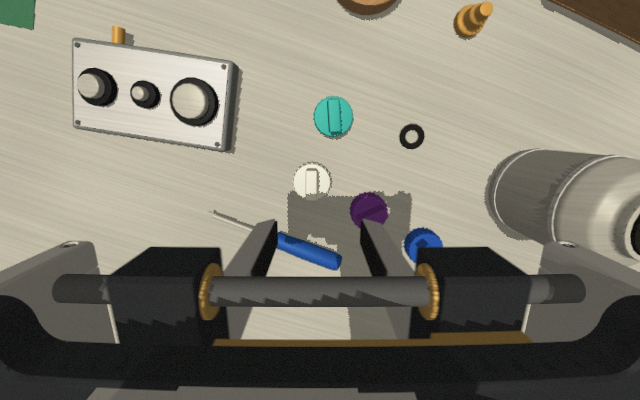

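The wrist picture shows the white cap at (314,181), with its bar parallel to tool x. The bar fits 37x13.5 mm at 18.1°, centred at (0.4667, 0.0463). The tool yaw already matches, so I'm descending.

Request:
jog_arm(fingers=[0.05,0.05,0.05,0.05,0.05,0.05,0.05,0.05], linear=[[0.002,-0.006,0.02],[0.002,-0.006,0.07],[0.002,-0.006,0.11],[0.002,-0.006,0.14],[0.002,-0.006,0.16],[0.002,-0.006,0.17],[0.002,-0.006,0.175],[0.002,-0.006,0.176]], rotation=[[0,0,0],[0,0,0],[0,0,0],[0,0,0],[0,0,0],[0,0,0],[0,0,0],[0,0,0]])

```text
time_s: 9.95
ee_pos: [0.4675, 0.0447, 0.0404]
tool_rot: [-3.101, -0.506, -0.001]
ft_force: [0.5, 0.4, 1.1]
finger_gap: 0.528
grasp_force: 0.0
```

Request:
jog_arm(fingers=[0,0,0,0,0,0], linear=[[0,0,0],[0,0,0],[0,0,0],[0,0,0],[0,0,0],[0,0,0]], rotation=[[0,0,0],[0,0,0],[0,0,0],[0,0,0],[0,0,0],[0,0,0]], squeeze=40)

```text
time_s: 10.7
ee_pos: [0.4672, 0.0443, 0.0403]
tool_rot: [3.101, 0.505, 0.0]
ft_force: [-0.7, -0.2, 3.3]
finger_gap: 0.146
grasp_force: 40.0
```

Request:
jog_arm(fingers=[0,0,0,0,0,0,0,0], linear=[[0,0,-0.04],[0,0,-0.1],[-0.01,0.03,-0.15],[-0.03,0.08,-0.19],[-0.05,0.13,-0.22],[-0.07,0.18,-0.25],[-0.09,0.23,-0.27],[-0.1,0.27,-0.27]], rotation=[[0,0,0],[0,0,0],[0,0,0],[0,0,0],[0,0,0],[0,0,0],[0,0,0],[0,0,0]])

```text
time_s: 11.7
ee_pos: [0.4578, -0.2467, 0.3117]
tool_rot: [3.099, 0.5, 0.003]
ft_force: [0.8, -0.2, -2.2]
finger_gap: 0.147
grasp_force: 40.0
```

```bash
python3 - <<'E'
from h import *
look('w4.png',{'seat':.176,'keg':0,'cap':.26})
f=r.grab_frame('wrist');D=f['depth']
s=r.state()
v,u=np.mgrid[0:400:1,0:640:1]; k=(D>.15)&(D<.6)
pts=np.array([u[k],v[k]],float).T
uu=cv2.undistortPoints(pts[:,None],K(f),np.array(f['D'])).reshape(-1,2)
T=np.linalg.inv(f['camera_from_world']);P=(np.c_[uu,np.ones(len(uu))]*D[k][:,None])@T[:3,:3].T+T[:3,3]
n=np.hypot(P[:,0]-.551,P[:,1]+.247)<.08
for a,b in [(.186,.2),(.171,.18),(.165,.171)]:
    q=P[n&(P[:,2]>a)&(P[:,2]<b)]
    if len(q)>10: print(a,b,len(q),cv2.minEnclosingCircle((q[:,:2]*1000).astype(np.float32)),np.median(q[:,2]))
print(np.histogram(P[n][:,2],bins=np.arange(.13,.21,.004)))
shift([.551,-.247,.26])
E
```

```text
cam [ 0.5208 -0.2246  0.4801] fwd [-0.2186 -0.0757 -0.9729]
11.75 [ 0.4571 -0.2527  0.3104] [3.0974 0.4897 0.0004] q [ 0.6631  0.3534 -0.2985  1.7368  0.122   1.0658 -0.934 ]
seat 0.7 [345.6 110.2] depth [ 0.5487 -0.2443  0.1953] plane [ 0.5506 -0.2456  0.176 ]
cap 0.87 [251.8 169.5] depth [ 0.429  -0.1415  0.0271] plane [ 0.4762 -0.1842  0.26  ]
cap 0.8 [166.3  60.9] depth [0.5491 0.0288 0.026 ] plane [ 0.5345 -0.1018  0.26  ]
cap 0.69 [201.8 137.5] depth [ 0.4553 -0.0555  0.0383] plane [ 0.4882 -0.1404  0.26  ]
cap 0.68 [316.6 219.2] depth [ 0.4721 -0.2401  0.3215] plane [ 0.4532 -0.2461  0.26  ]
0.186 0.2 766 ((548.6322021484375, -246.54177856445312), 19.017959594726562) 0.19110065197416912
0.171 0.18 1926 ((548.2308349609375, -246.37796020507812), 31.506614685058594) 0.17551998668047217
0.165 0.171 175 ((548.2412109375, -246.64727783203125), 32.04325485229492) 0.17049408845326486
(array([ 275,  380,  393,  371,  415,  848, 1321,  425,   15,   53,  717,
       1327,    5,   22,  249,  311,  206,    0,    0]), array([0.13 , 0.134, 0.138, 0.142, 0.146, 0.15 , 0.154, 0.158, 0.162,
       0.166, 0.17 , 0.174, 0.178, 0.182, 0.186, 0.19 , 0.194, 0.198,
       0.202, 0.206]))
axes x [ 0.9482  0.3178 -0.0006] y [ 0.3178 -0.9482 -0.0017] shift [0.0871 0.0341 0.0494]
```

View pics/w4.png

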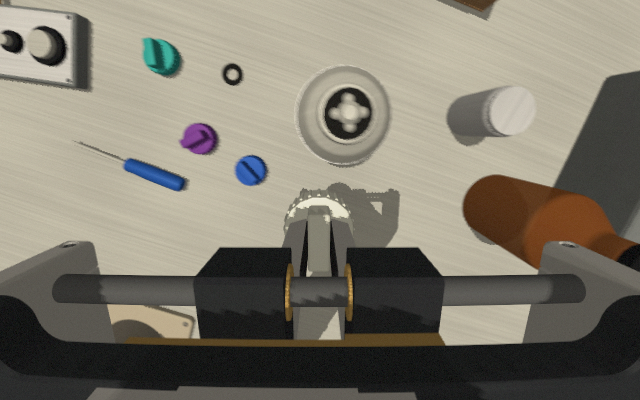

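```bash
python3 - <<'E'
from h import *
f=r.grab_frame('wrist');D=f['depth'];s=r.state();M=R.from_rotvec(s['tool_rot']).as_matrix()
v,u=np.mgrid[0:400,0:640]; k=(D>.05)&(D<.35)
uu=cv2.undistortPoints(np.array([u[k],v[k]],float).T[:,None],K(f),np.array(f['D'])).reshape(-1,2)
T=np.linalg.inv(f['camera_from_world']);P=(np.c_[uu,np.ones(len(uu))]*D[k][:,None])@T[:3,:3].T+T[:3,3]
Q=(P-s['ee_pos'])@M*1000; C=f['frame'][k].mean(1)
print(s['ee_pos'],s['tool_rot'])
bar=Q[(abs(Q[:,2]+10)<3)&(abs(Q[:,1])<9)&(Q[:,0]>-25)&(Q[:,0]<25)&(C>90)]
sk=Q[(abs(Q[:,2]-14)<3)&(np.hypot(Q[:,0],Q[:,1])<32)&(C>90)]
for n,q in [('bar',bar),('skirt',sk)]: 
    if len(q): print(n,len(q),np.percentile(q,[1,50,99],axis=0))
r_=sk[sk[:,0]>8]
# circle fit to front rim (r=24.5) : outermost per angle
from scipy.optimize import least_squares
ang=np.round(np.degrees(np.arctan2(r_[:,1],r_[:,0]))/4)
rim=np.array([r_[ang==a][np.argmax(np.hypot(*r_[ang==a][:,:2].T))][:2] for a in np.unique(ang)])
o=least_squares(lambda c:np.hypot(rim[:,0]-c[0],rim[:,1]-c[1])-24.5,[0,0],loss='soft_l1');print('cap centre in tool mm',o.x,len(rim),np.abs(o.fun).mean())
E
```

```text
[ 0.4579 -0.2419  0.3097] [-3.0989 -0.5074  0.001 ]
bar 1276 [[-18.8936  -6.7235 -11.0602]
 [  0.625    0.1402  -9.4878]
 [ 17.9536   6.4456  -7.5697]]
skirt 986 [[ -2.5387 -23.4956  12.9238]
 [ 13.4479  -0.4978  14.5275]
 [ 22.8647  23.0803  16.6445]]
cap centre in tool mm [-1.2762 -0.1789] 35 0.1915983133753533
```

```bash
python3 - <<'E'
from h import *
E=[]
for i in range(5):
    f=r.grab_frame('wrist');D=f['depth'];s=r.state()
    v,u=np.mgrid[0:400,0:640]; k=(D>.25)&(D<.4)
    uu=cv2.undistortPoints(np.array([u[k],v[k]],float).T[:,None],K(f),np.array(f['D'])).reshape(-1,2)
    T=np.linalg.inv(f['camera_from_world']);P=(np.c_[uu,np.ones(len(uu))]*D[k][:,None])@T[:3,:3].T+T[:3,3]
    q=P[(np.hypot(P[:,0]-.5485,P[:,1]+.2465)<.05)&(P[:,2]>.166)&(P[:,2]<.18)]
    c,rad=cv2.minEnclosingCircle((q[:,:2]*1000).astype(np.float32))
    print(s['time_s'],s['ee_pos'],s['tool_rot'],'camT',T[:3,3],'keg',np.array(c),rad, 'q1',s['qpos'][0],s['qd'][:2])
shift([.5483,-.2465,.26])
E
```

```text
12.05 [ 0.458  -0.2417  0.3098] [-3.0991 -0.5084  0.0007] camT [ 0.5213 -0.2201  0.4779] keg [ 548.3707 -246.7867] 32.13610076904297 q1 0.6542364475400051 [-0.0063 -0.0025]
12.1 [ 0.4581 -0.2418  0.31  ] [-3.0994 -0.5085  0.0004] camT [ 0.5214 -0.2199  0.478 ] keg [ 548.6754 -246.5137] 32.16634750366211 q1 0.6540939607190234 [ 0.002  -0.0007]
12.15 [ 0.4581 -0.242   0.31  ] [-3.0997 -0.5084  0.0002] camT [ 0.5215 -0.2199  0.4782] keg [ 548.5146 -246.6378] 32.165470123291016 q1 0.6541285483373436 [ 0.0003 -0.0006]
12.2 [ 0.4582 -0.2423  0.3101] [-3.1    -0.5079  0.0001] camT [ 0.5215 -0.2201  0.4783] keg [ 548.3499 -246.7384] 32.07316207885742 q1 0.6542325259658353 [0.0051 0.0001]
12.25 [ 0.4582 -0.2425  0.3102] [-3.1003 -0.5074 -0.0001] camT [ 0.5215 -0.2203  0.4783] keg [ 548.5771 -246.7745] 32.25947570800781 q1 0.6544326766176298 [0.0058 0.0002]
axes x [0.9478 0.3188 0.0001] y [ 0.3188 -0.9478 -0.0001] shift [0.0842 0.0325 0.0502]
```

Request:
jog_arm(fingers=[0,0,0,0,0,0,0,0], linear=[[0.02,0.008,0],[0.04,0.016,0.01],[0.06,0.024,0.025],[0.075,0.03,0.04],[0.083,0.032,0.05],[0.085,0.033,0.06],[0.085,0.033,0.064],[0.085,0.033,0.064]], rotation=[[0,0,0],[0,0,0],[0,0,0],[0,0,0],[0,0,0],[0,0,0],[0,0,0],[0,0,0]])

```text
time_s: 13.25
ee_pos: [0.5485, -0.248, 0.2461]
tool_rot: [3.101, 0.504, -0.001]
ft_force: [-0.4, -0.4, -0.1]
finger_gap: 0.143
grasp_force: 40.0
```

Request:
jog_arm(fingers=[0,0,0,0], linear=[[0,0,0],[0,0,0],[0,0,0],[0,0,0]], rotation=[[0,0,0],[0,0,0],[0,0,0],[0,0,0]])

```text
time_s: 13.75
ee_pos: [0.5491, -0.2478, 0.2462]
tool_rot: [3.101, 0.505, 0.0]
ft_force: [0.4, -0.6, -0.9]
finger_gap: 0.148
grasp_force: 40.0
```

```bash
python3 - <<'E'
from h import *
f=r.grab_frame('side');save(f,'s2.png');print(r.state()['ee_pos'],r.state()['ft_force'],r.state()['tool_rot'])
a=f['frame'][110:230,280:430,::-1];cv2.imwrite('pics/s2c.png',cv2.resize(a,(750,600),interpolation=cv2.INTER_CUBIC))
shift([.5494,-.2464,.216])
E
```

```text
[ 0.5491 -0.2478  0.2462] [ 0.4722 -0.7647 -1.1932] [3.1007 0.5048 0.0002]
axes x [0.9484 0.3172 0.0001] y [ 0.3172 -0.9484  0.0001] shift [ 0.0007 -0.0012  0.0302]
```

View pics/s2c.png

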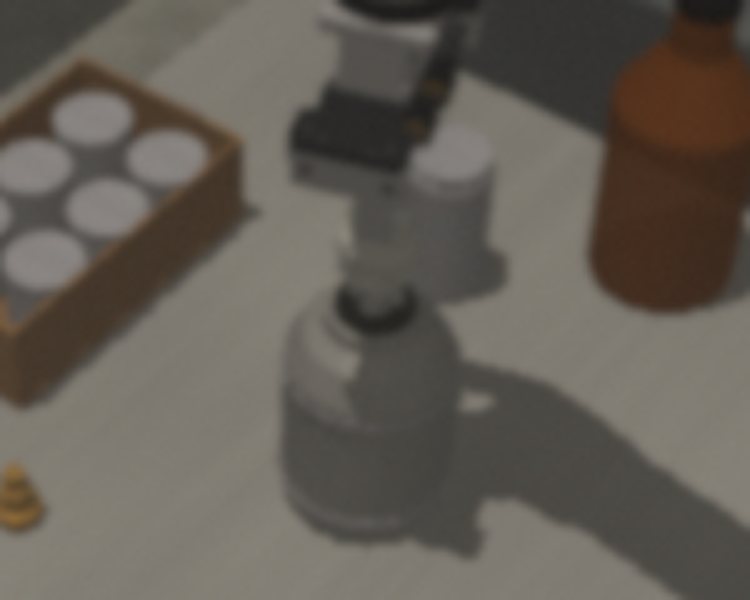

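The side picture shows the cap centred above the black ring and stud, around crop (375,280). Pressing down with a 1 mm correction.

Request:
jog_arm(fingers=[0,0,0,0,0,0,0,0], linear=[[0,-0.001,0.004],[0,-0.001,0.009],[0,-0.001,0.013],[0,-0.001,0.017],[0,-0.001,0.02],[0,-0.001,0.023],[0,-0.001,0.026],[0,-0.001,0.029]], rotation=[[0,0,0],[0,0,0],[0,0,0],[0,0,0],[0,0,0],[0,0,0],[0,0,0],[0,0,0]])

```text
time_s: 14.8
ee_pos: [0.5485, -0.2468, 0.2165]
tool_rot: [-3.101, -0.505, 0.001]
ft_force: [-0.3, 0.2, -0.4]
finger_gap: 0.147
grasp_force: 40.0
```

Request:
jog_arm(fingers=[0,0,0,0], linear=[[0,0,0.002],[0,0,0.003],[0,0,0.003],[0,0,0.003]], rotation=[[0,0,0],[0,0,0],[0,0,0],[0,0,0]])

```text
time_s: 15.3
ee_pos: [0.5486, -0.2468, 0.2148]
tool_rot: [3.101, 0.505, -0.0]
ft_force: [-2.5, -0.3, 5.9]
finger_gap: 0.143
grasp_force: 40.0
```

Request:
jog_arm(fingers=[0,0,0,0,0,0], linear=[[0,0,0.001],[0,0,0.002],[0,0,0.003],[0,0,0.003],[0,0,0.003],[0,0,0.003]], rotation=[[0,0,0],[0,0,0],[0,0,0],[0,0,0],[0,0,0],[0,0,0]])

```text
time_s: 16.05
ee_pos: [0.5486, -0.2468, 0.2133]
tool_rot: [3.1, 0.504, 0.0]
ft_force: [-5.9, 1.5, 14.4]
finger_gap: 0.146
grasp_force: 40.0
```

Request:
jog_arm(fingers=[0,0,0,0], linear=[[0,0,0],[0,0,0],[0,0,0],[0,0,0]], rotation=[[0,0,0],[0,0,0],[0,0,0],[0,0,0]])

```text
time_s: 16.55
ee_pos: [0.5486, -0.2468, 0.2133]
tool_rot: [3.1, 0.504, 0.001]
ft_force: [-4.3, 1.8, 14.4]
finger_gap: 0.146
grasp_force: 40.0
```

```bash
python3 -c "
from bench import r
print(r.finish_job())"
```

```text
the job is handed in; nothing more can be done
None
```

I pressed the buttons in order (big, middle, small), then pushed the white cap down on the keg stud until the tool stood at the height for a fully squashed ring, and handed the job in at about 16.6 s with the gripper still holding it at a steady 14 N; no verdict came back.

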